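Index the panel jig by one station

TASK

On the plywood jig, turn the round metal plate on by one station (a sixth of a turn), so that its upright wooden post swings round towards the white bottle with the pointed nozzle, and lock it there. To free the plate, pull the sprung black knob up, turn it anticlockwise and let it drop into its upper notch, where it stays when let go; after turning the plate, pull the knob up again, turn it back and let it drop fully home, so that its pin locks the plate. Leave the bottle, the jar and the other things on the table where they stand.

Things in the scene. Friction and masses are not known exactly. Their poses are not given: they have to be found in the camera images.
- jig: Index jig fixed to the table: round plywood base, diameter 190 mm, 12 mm thick, with a tongue under the bracket. Origin on the table under the axis of the round plate, z up. The knob's grey bracket (top at z 52 mm, 50 mm wide along y, 45 to 113 mm from the axis) is on the jig's -x side; bottle and jar stand one on its +y side, one on its -y side.
- plate (a joint): Angle (rad) of the round aluminium plate (diameter 170 mm, top at z 30 mm) about the vertical through the jig's origin, positive anticlockwise from above. 0 at the start, the knob's 8 mm pin in the middle one of three 11 mm index holes; other stations +1.047 and -1.047, stops +-1.11. With the pin up it turns at under 2 N and stays where left. A pin lowered within 3 mm of a hole centres the plate.
- post_grip (a point): Grip point on the axis of the plate's upright round wooden post (diameter 18 mm, from z 42 to 98 mm), at z 74 mm, 58 mm from the plate's axis; at plate angle 0 on the jig's +x side. Its x axis points outward from the plate's axis at every angle. At the plate's centre are a hexagonal plywood panel and a nut, up to z 55 mm.
- knob_grip (a point): Grip point on the knob's vertical axis, moving with it; 70 mm from the plate's axis on the jig's -x side, z 98 mm when home. The knob's upright black bar is 12 mm thick along this point's x axis, 44 mm long along its y axis, 35 mm high: from 23 mm below this point (there a steel disc, diameter 42 mm, begins) to 12 mm above.
- plunger (a joint): How far the knob is pulled up (m). 0: home, pin 8 mm deep in the plate. Spring pulls down: 4 N at 0, 8 N at 0.016; stop at 0.024. Must be above 0.016 to turn between home and upper notch (0.020 to 0.022 is good). Rests at 0.012 in the upper notch (pin 4 mm clear of the plate), at 0.016 on the land between notches, at 0.008 with the pin on the plate beside a hole.
- knob (a joint): Turn of the knob (rad), positive anticlockwise from above. 0: over its home slot (the bar lies along the jig's y axis). 1.31: over its upper notch. Stops at -0.03 and 1.34. Both notches have about 0.1 rad of play; it turns with next to no torque when it is pulled up.
- glue_bottle: White glue bottle with a pointed nozzle, diameter 58 mm, 176 mm high, loose; origin under its centre. The side of the jig on which it stands gives the direction: on the jig's +y side turn the plate to +1.047, on its -y side to -1.047.
- jar: Squat white jar with a flat lid, diameter 93 mm, 112 mm high, loose, on the other side of the jig; origin under its centre.
- cell_a: Loose plywood cell about 70 mm, a bystander to the left.
- cell_b: Loose plywood cell about 70 mm, a bystander behind the jig.
- sander: Loose sanding block 61 x 100 x 31 mm, a bystander to the left.
- cutters: Loose side cutters, 151 mm long, lying behind the jig, a bystander.
Things that resemble listed ones, but are neither listed nor needed, are in the scene too. Of the things like the glue_bottle, leave any that is red; of the rest the smaller one is meant.

How it is judged:
By the outcome, as a careful person would: the job done as asked, in the order asked, and still so for the second after the job is handed in, with the robot touching nothing.
It also fails if it takes over 64 s, if anything falls off the work surface, if the arm or the gripper's body presses on something with over 40 N, if the wrist force passes 120 N, or if a joint passes its speed limit or range.

ROBOT

A 6-joint arm with a two-finger parallel gripper is mounted at the origin on a cart in front of the work surface, level with it; the furniture and walls round the work are solid. World frame = base frame: x ahead of the robot, y to its left, z up, the work surface at z = 0. Lengths are in m, angles in rad, forces in N, time in s.
With the tool pointing down it reaches from about 0.375 to 0.975 m from the base axis. Payload 3.8 kg.
Tool frame: the origin (TCP) lies at the very end of the fingers, on their centre line; the grasp point (between the pads) lies 19 mm behind it; z points along the fingers, y is the line along which they close (so a half turn about z gives the same grasp; the last joint's range is limited). The gripper opens to 85 mm and grips with 20 to 120 N. Pads are 22 mm wide; open, the fingers measure 114 mm over their backs; the gripper's body (76 mm by 85 mm) begins 54 mm behind the grasp point. The pads swing forward as they close: fully open they stand 13 mm farther back than shut.
Start: joints at [-1.171, 0.264, 1.604, -0, 1.274, -0.037], TCP at [0.286, -0.612, 0.231] pointing down, gripper open.
Joint ranges: [-2.63, 2.63], [-0.94, 2.18], [0.31, 2.57], [-1.31, 4.45], [0, 2.66], [-2.55, 2.55]. Speed limits (rad/s): [2.57, 2.57, 3.14, 3.14, 3.14, 3.14].

INTERFACE

Orientations are given as a rotation vector (axis times angle).
In Python, from workcell import monitor, viewer, job gives the robot as it stands. The module is installed in compiled form; this text tells all that it offers.
- The arm moves only by the tool step_arm, never from a script. Its argument "series" is one flat list of numbers, 4 for each row, row after row: the shift along the tool's x, y, z in m, then the turn about the tool's z in rad. A call has 1 to 8 rows; each row is the pose to reach, as a shift and turn from the pose commanded when the call began, along the tool's axes at that moment; what a row does not reach only later rows make up. A row lasts 1/8 s, in which the tool goes at most 62.5 mm and 10.7 degrees, less where a joint would pass 70% of its speed; a pose out of reach is approached as far as the arm can. A call with a gripper value outside its range is refused whole. "gripper" is the opening, from 0 (shut) to 1 (fully open), set as the call begins (left out, the last holds). The fingers move at their own pace and stop on an object; "newtons" is the grip in N (left out, the last holds). Time passes only in rows, so rows that repeat a pose let the fingers close. It gives the time, the measured TCP pose, the force, the opening and the grip force at its end, in the units of the state.
- monitor.read_state(): the state, without advancing time (a new reading comes with each control period).
- viewer.read_camera(name): name is "scene" or "top" or "wrist"; returns a dict with "image" (420x560x3 uint8, red, green, blue), "intrinsics" (3x3 intrinsics, pixels), "T" (4x4, takes a point from camera to world coordinates); the wrist camera has in their place "hand_eye" (4x4, takes a point from camera to tool coordinates, whose origin is the TCP and whose axes are the flange's). Camera axes: x right, y up, looking along -z (the intrinsics and any distortion apply to the point x, -y, -z); pixel columns grow to the right and rows downward; lengths in m; the calibration is good to about 2 mm. The wrist camera is an equidistant fisheye: a pixel r from the principal point sees the ray r / f radians off the axis. A picture is of the moment at which its call begins: read the wrist's pose just before it. There is no depth.
- job.finish_job(): hands the job in; it is judged then, once.
Trained networks look in a picture, given as the dict that the camera call returned (one of the last four; its "shot" number tells which), for a name from the list of things; names that differ only in an ending like _2 or _b are one class to them, and where a whole thing is asked for, a point or a joint stands for the part that bears it (a point fixed in the world has none). Each returns a list of dicts, best first, with "score" (0 to 1); they miss things now and then, are a little off and sometimes report something else, mostly with a low value. They report only what shows in the picture. A call takes as long as a camera call. They do not tell look-alikes from the thing itself.
- viewer.boxes_of(picture, label): "extent" ([centre column, centre row, width, height] in pixels, round what is visible of it).
- viewer.spot_point(picture, label): "point" ([column, row] in pixels: a listed point, or the origin of a listed thing).
The state is a dict: "time": time; "q": joint angles; "joint_vel": joint speeds; "joint_torque": joint torques, N m; "tool_pos": TCP position; "tcp_rot": TCP orientation; "wrist_force": force on the tool from outside, world axes, zero at the start; "torque": the same for the moment, N m; "width": opening from 0.0 (shut) to 1.0 (fully open); "grip_force": force on a finger pad.
Only numpy, scipy, OpenCV 4.12 (cv2) and the standard library are available. Lean on these libraries where they do the work, as an engineer would, in place of code of your own. Each camera call takes 0.05 s, during which the arm holds its last target. There are 200 camera calls.

## Working session

There is one attempt and no reset: what is moved stays moved. The work goes in short steps, Python scripts to look and compute and a tool call to move; the robot and the scene stay as the last step left them, time stands still between calls to the robot, and variables do not carry over. Pictures are saved under pics/ and viewed, at most 10 in all, crops included, and the job is handed in when it is done.

Besides the shell and the picture viewer there is one more tool, called after "Call:" as a command line: name --argument value ..., lists and objects as JSON in quotes. step_arm: Moves the arm, as the interface text tells. Its arguments: {"type":"object","properties":{"series":{"type":"array"},"gripper":{"type":"number"},"newtons":{"type":"number"}},"required":["series"]}

```bash
mkdir -p pics; cat > h.py <<'E'
import numpy as np, cv2
from workcell import monitor, viewer, job
from scipy.spatial.transform import Rotation as R
def shot(n,save=None):
    s=monitor.read_state(); p=viewer.read_camera(n)
    if n=="wrist":
        T=np.eye(4);T[:3,:3]=R.from_rotvec(s["tcp_rot"]).as_matrix();T[:3,3]=s["tool_pos"]
        p["Tw"]=T@np.array(p["hand_eye"])
    else: p["Tw"]=np.array(p["T"])
    p["fish"]=n=="wrist"
    if save: cv2.imwrite("pics/"+save,p["image"][:,:,::-1])
    return p
def ray(p,uv):
    K=np.array(p["intrinsics"]);a=(uv[0]-K[0,2])/K[0,0];b=(uv[1]-K[1,2])/K[1,1]
    if p["fish"]:
        t=np.hypot(a,b);s=np.sin(t)/t if t>1e-9 else 1;d=np.array([a*s,-b*s,-np.cos(t)])
    else: d=np.array([a,-b,-1.])
    d=p["Tw"][:3,:3]@d
    return p["Tw"][:3,3],d/np.linalg.norm(d)
def atz(p,uv,z):
    o,d=ray(p,uv);return o+d*(z-o[2])/d[2]
def proj(p,X):
    K=np.array(p["intrinsics"]);c=np.linalg.inv(p["Tw"])@np.r_[X,1];x,y,z=c[0],-c[1],-c[2]
    if p["fish"]:
        r=np.hypot(x,y);t=np.arctan2(r,z);f=t/r if r>1e-9 else 1/z
        x,y=x*f,y*f
    else: x,y=x/z,y/z
    return np.array([K[0,0]*x+K[0,2],K[1,1]*y+K[1,2]])
def tri(rs):
    A=np.zeros((3,3));b=np.zeros(3)
    for o,d in rs:
        M=np.eye(3)-np.outer(d,d);A+=M;b+=M@o
    return np.linalg.solve(A,b)
E
python3 - <<'E'
from h import *
np.set_printoptions(precision=4,suppress=True)
P=[(n,shot(n,n+"0.png")) for n in("scene","top")]
print({n:p["Tw"][:3,3] for n,p in P}, P[0][1].keys())
for l,z in[("jig",0),("post_grip",.074),("knob_grip",.098),("glue_bottle",0),("jar",0)]:
    for n,p in P:
        for d in viewer.spot_point(p,l)[:4]: print(l,n,d["score"],np.round(d["point"]),atz(p,d["point"],z))
    
print(monitor.read_state())
E
```

```text
{'scene': array([-0.453 , -1.2637,  1.8189]), 'top': array([ 0.3898, -0.1727,  1.4775])} dict_keys(['image', 'intrinsics', 'T', 'shot', 'Tw', 'fish'])
jig scene 0.8 [293. 262.] [ 0.4797 -0.3222  0.    ]
jig top 0.68 [312. 238.] [ 0.4954 -0.2997  0.    ]
post_grip scene 0.92 [305. 245.] [ 0.5328 -0.3336  0.074 ]
post_grip top 0.61 [326. 219.] [ 0.551  -0.3416  0.074 ]
post_grip top 0.33 [223. 252.] [ 0.4565 -0.0069  0.074 ]
knob_grip scene 0.44 [276. 243.] [ 0.4436 -0.2594  0.098 ]
knob_grip top 0.55 [302. 252.] [ 0.4461 -0.2602  0.098 ]
glue_bottle scene 0.66 [365. 323.] [ 0.4821 -0.7137  0.    ]
glue_bottle scene 0.6 [351. 297.] [ 0.5299 -0.6001  0.    ]
glue_bottle scene 0.56 [361. 276.] [ 0.6308 -0.5614  0.    ]
glue_bottle top 0.97 [399. 228.] [ 0.5214 -0.5964  0.    ]
glue_bottle top 0.75 [438. 240.] [ 0.4774 -0.7257  0.    ]
glue_bottle top 0.57 [390. 196.] [ 0.6336 -0.5758  0.    ]
jar scene 0.74 [237. 220.] [0.4533 0.004  0.    ]
jar top 0.22 [124. 273.] [0.3985 0.3339 0.    ]
{'time': 0.6, 'q': array([-1.1709,  0.2639,  1.604 ,  0.    ,  1.2737, -0.0369]), 'joint_vel': array([ 0.0004, -0.0011, -0.0015, -0.0008, -0.0011, -0.0012]), 'joint_torque': array([ -0.0005, -51.4639, -36.7457,   0.0001,   0.0012,   0.    ]), 'tool_pos': array([ 0.2855, -0.6116,  0.2313]), 'tcp_rot': array([3.0669, 0.6806, 0.    ]), 'wrist_force': array([-0.4177,  0.164 ,  0.5002]), 'torque': array([ 0.0136, -0.0272, -0.028 ]), 'grip_force': 0.0, 'width': 1.004411266064758}
```

View pics/scene0.png

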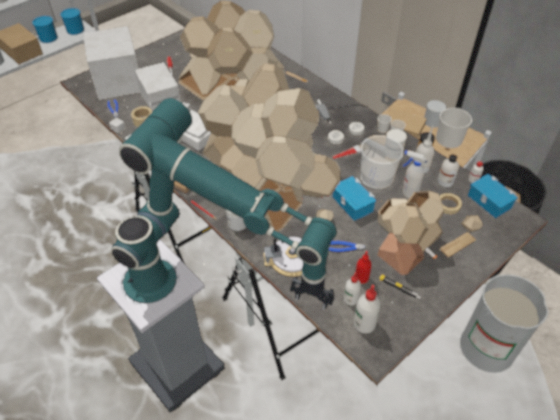

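View pics/top0.png

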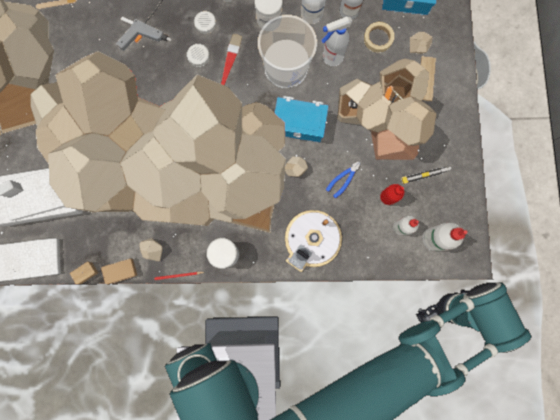

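The scene shows the jig at top px (313,240), with the post at (326,221) and the knob at (302,254). Candidates for the bottle in the top view are:
- red at (392,194): excluded by colour
- small white at (408,226): chosen
- large white at (447,237): excluded by size

The jar is at (222,253). Jig +x is at about −39° in the world, so the small bottle lies on the jig's −y side and the target angle is −1.047. Next I'll check the choice in a close crop and move over the jig.

Call:
step_arm --series '[0.03,-0.02,-0.05,0,0.08,-0.05,-0.1,-0.1,0.13,-0.09,-0.11,-0.2,0.18,-0.12,-0.11,-0.3,0.23,-0.16,-0.11,-0.4,0.28,-0.19,-0.11,-0.46,0.3,-0.2,-0.11,-0.46,0.3,-0.2,-0.11,-0.46]' --gripper 0.5

```text
time: 1.6
tool_pos: [0.4739, -0.3017, 0.3416]
tcp_rot: [2.828, 1.367, 0.001]
wrist_force: [0.1, -0.1, -0.1]
width: 0.501
grip_force: 0.0
```

```bash
python3 - <<'E'
from h import *
np.set_printoptions(precision=4,suppress=True)
w=shot("wrist","w1.png"); s=monitor.read_state()
print(s["tool_pos"],s["tcp_rot"],s["q"],w["hand_eye"])
t=cv2.imread("pics/top0.png")[160:300,260:480]
cv2.imwrite("pics/w1v.png",np.hstack([cv2.imread("pics/w1.png"),cv2.copyMakeBorder(cv2.resize(t,(220,140)),0,280,0,0,0)]))
p=shot("scene");q=shot("top")
for l,z in[("jig",0),("post_grip",.074),("knob_grip",.098),("glue_bottle",0),("jar",0)]:
    for n,c in(("w",w),("s",p),("t",q)):
        for d in viewer.spot_point(c,l)[:2]: print(l,n,round(d["score"],2),np.round(d["point"],1),atz(c,d["point"],z))
E
```

```text
[ 0.4731 -0.3029  0.3415] [ 2.8289  1.3649 -0.0005] [-0.6135 -0.0004  1.7008 -0.0006  1.4407  0.0583] [[-0.0004  0.9638  0.2665  0.0671]
 [ 1.      0.0003  0.0006  0.0003]
 [ 0.0006  0.2665 -0.9638 -0.1426]
 [ 0.      0.      0.      1.    ]]
jig w 0.71 [292.5 151.1] [ 0.4978 -0.298   0.    ]
jig s 0.85 [293.3 259.8] [ 0.4878 -0.3166  0.    ]
jig t 0.63 [310.  241.4] [ 0.4858 -0.2932  0.    ]
post_grip w 0.88 [344.1 163.5] [ 0.5433 -0.3439  0.074 ]
post_grip s 0.66 [304.  245.3] [ 0.531 -0.332  0.074]
knob_grip w 0.96 [239.4 165.2] [ 0.4411 -0.2617  0.098 ]
knob_grip s 0.63 [272.1 244.1] [ 0.4283 -0.2543  0.098 ]
knob_grip t 0.53 [300.3 251.6] [ 0.4482 -0.2533  0.098 ]
glue_bottle w 0.93 [407.5 278.9] [ 0.524  -0.5986  0.    ]
glue_bottle w 0.56 [447. 229.] [ 0.6313 -0.5652  0.    ]
glue_bottle s 0.84 [349.7 298.2] [ 0.5219 -0.5996  0.    ]
glue_bottle s 0.81 [357.4 276.9] [ 0.6184 -0.5526  0.    ]
glue_bottle t 0.78 [400.3 227.7] [ 0.5233 -0.6023  0.    ]
glue_bottle t 0.73 [435.9 241.5] [ 0.4728 -0.7196  0.    ]
jar w 0.63 [150.4  29.2] [ 0.4498 -0.004   0.    ]
jar s 0.65 [238.2 220. ] [0.459  0.0026 0.    ]
jar t 0.72 [225.2 252.9] [ 0.4554 -0.0052  0.    ]
```

View pics/w1v.png

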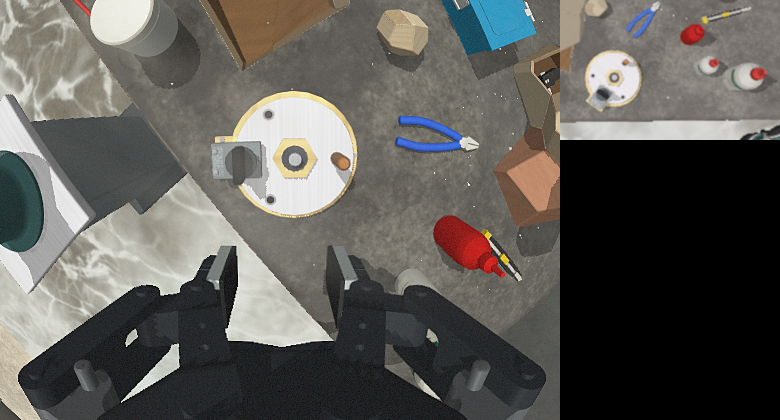

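The wrist view shows the knob bar at (239,165), the post at (342,161) and the plate's nut at (295,158). The small white bottle is at (412,280) behind the finger, on the post's clockwise side, so the choice is confirmed. Next I'll hover over the knob.

Call:
step_arm --series '[0.005,-0.025,0.03,0,0.012,-0.05,0.08,0.005,0.012,-0.05,0.13,0.005,0.012,-0.05,0.16,0.005,0.012,-0.05,0.16,0.005]'

```text
time: 3.12
tool_pos: [0.4392, -0.2614, 0.1784]
tcp_rot: [-2.829, -1.353, 0.005]
wrist_force: [0.6, 0.5, 0.2]
width: 0.501
grip_force: 0.0
```

```bash
cat > kn.py <<'E'
from h import *
import sys
np.set_printoptions(precision=4,suppress=True)
w=shot("wrist",sys.argv[1]); s=monitor.read_state()
print(s["time"],s["tool_pos"],s["tcp_rot"],np.degrees(np.arctan2(s["tcp_rot"][1],s["tcp_rot"][0])*2),s["q"])
Rm=R.from_rotvec(s["tcp_rot"]).as_matrix()
for l,z in[("post_grip",.074),("knob_grip",float(sys.argv[2]))]:
    for d in viewer.spot_point(w,l)[:1]:
        X=atz(w,d["point"],z);print(l,round(d["score"],2),np.round(d["point"],1),X,"tool",Rm.T@(X-s["tool_pos"]))
E
python3 kn.py w2.png .098
```

```text
3.175 [ 0.4407 -0.2625  0.1807] [-2.8326 -1.3544  0.0018] -308.89212464317234 [-0.5857 -0.0037  2.0008 -0.      1.1466  0.0931]
post_grip 0.7 [436.5 200.9] [ 0.5429 -0.341   0.074 ] tool [0.0031 0.1291 0.1064]
knob_grip 0.77 [283.4 210.4] [ 0.4411 -0.2605  0.098 ] tool [ 0.0018 -0.0007  0.0827]
```

View pics/w2.png

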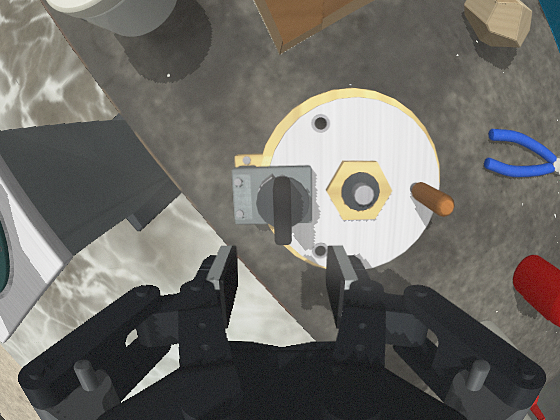

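The knob bar at (283,210) is centred between the fingers at (235–340), and the jig axis is in line with tool y. I'll descend and grip.

Call:
step_arm --series '[0.002,-0.001,0.03,0,0.002,-0.001,0.06,0,0.002,-0.001,0.085,0,0.002,-0.001,0.099,0,0.002,-0.001,0.099,0,0.002,-0.001,0.099,0]'

```text
time: 4.03
tool_pos: [0.4428, -0.2615, 0.0838]
tcp_rot: [2.832, 1.354, 0.002]
wrist_force: [0.0, -0.5, 1.0]
width: 0.499
grip_force: 0.0
```

Call:
step_arm --series '[0,0,0,0,0,0,0,0,0,0,0,0,0,0,0,0,0,0,0,0,0,0,0,0]' --gripper 0 --newtons 50

```text
time: 4.78
tool_pos: [0.441, -0.2599, 0.0834]
tcp_rot: [-2.833, -1.354, 0.001]
wrist_force: [-4.5, 4.7, 9.2]
width: 0.133
grip_force: 49.1
```

Call:
step_arm --series '[0,0,-0.007,0,0,0,-0.014,0,0,0,-0.02,0,0,0,-0.0225,0,0,0,-0.0225,0]'

```text
time: 5.4
tool_pos: [0.4407, -0.26, 0.104]
tcp_rot: [-2.832, -1.354, 0.002]
wrist_force: [-1.8, 3.1, -10.5]
width: 0.129
grip_force: 48.7
```

```bash
python3 kn.py w3.png .119
```

```text
5.45 [ 0.4407 -0.2599  0.1039] [-2.8324 -1.3538  0.0018] -308.907994384439 [-0.5817  0.0755  2.0737  0.0003  0.995   0.0972]
post_grip 0.76 [482.2 231. ] [ 0.5437 -0.34    0.074 ] tool [0.0024 0.1305 0.0296]
knob_grip 0.94 [282.4 277.6] [ 0.4405 -0.2612  0.119 ] tool [-0.0011  0.0006 -0.0151]
```

Call:
step_arm --series '[0,0,0,-0.16,0,0,0,-0.33,0,0,0,-0.5,0,0,0,-0.67,0,0,0,-0.84,0,0,0,-1.01,0,0,0,-1.18,0,0,0,-1.31]'

```text
time: 6.55
tool_pos: [0.4402, -0.2597, 0.1037]
tcp_rot: [-1.414, -2.801, -0.001]
wrist_force: [-4.0, 3.7, -9.9]
width: 0.127
grip_force: 48.7
```

Call:
step_arm --series '[0,0,0,0,0,0,0,0]'

```text
time: 6.8
tool_pos: [0.4402, -0.2597, 0.1037]
tcp_rot: [-1.421, -2.798, -0.001]
wrist_force: [-3.0, 4.7, -9.3]
width: 0.135
grip_force: 48.8
```

```bash
python3 kn.py w4.png .119
```

```text
6.85 [ 0.4402 -0.2597  0.1037] [-1.4207 -2.7975 -0.0008] -233.84741341464843 [-0.5819  0.0756  2.074   0.0001  0.996  -1.2129]
knob_grip 0.8 [280.5 278.4] [ 0.4403 -0.2612  0.119 ] tool [-0.0012 -0.0008 -0.0153]
```

View pics/w4.png

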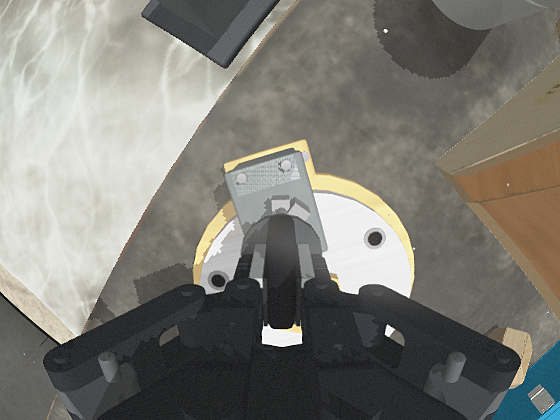

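The bar at (282,270) stays in the fingers after about 75° of turn. I'll lower it into the upper notch and watch the force.

Call:
step_arm --series '[0,0,0.004,0,0,0,0.008,0,0,0,0.0095,0,0,0,0.0095,0,0,0,0.0095,0]'

```text
time: 7.58
tool_pos: [0.4402, -0.2598, 0.0952]
tcp_rot: [-1.421, -2.798, -0.001]
wrist_force: [-6.6, 4.8, -4.6]
width: 0.133
grip_force: 49.7
```

Call:
step_arm --series '[0,0,0.001,0,0,0,0.001,0,0,0,0.001,0,0,0,0.001,0]' --gripper 0.5

```text
time: 8.07
tool_pos: [0.4424, -0.2613, 0.095]
tcp_rot: [1.422, 2.799, -0.001]
wrist_force: [-0.1, 0.1, 0.2]
width: 0.499
grip_force: 0.0
```

Call:
step_arm --series '[0,0,-0.03,0,0,0,-0.07,0,0,0,-0.1,0,0,0,-0.1,0,0,0,-0.1,0]'

```text
time: 8.7
tool_pos: [0.4413, -0.2605, 0.1935]
tcp_rot: [-1.422, -2.8, -0.0]
wrist_force: [-0.1, -0.6, -0.6]
width: 0.505
grip_force: 0.0
```

```bash
python3 kn.py w5.png .110
```

```text
8.75 [ 0.4408 -0.2602  0.1928] [-1.4214 -2.7991 -0.0003] -233.84381892309028 [-0.5818 -0.0161  1.9897 -0.      1.1703 -1.2128]
post_grip 0.62 [320.9 321.5] [ 0.5444 -0.3371  0.074 ] tool [-0.1234  0.0384  0.1185]
knob_grip 0.82 [282.5 209.7] [ 0.4405 -0.2589  0.11  ] tool [0.0011 0.0006 0.0828]
```

View pics/w5.png

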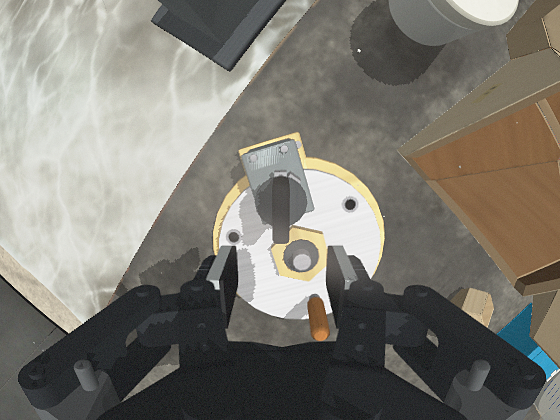

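The released knob at (282,205) stays turned. The post top is at (318,335). I'll move over the post, with the tool x axis pointing inward.

Call:
step_arm --series '[-0.04,0.011,0,-0.1,-0.09,0.025,0.02,-0.2,-0.124,0.035,0.043,-0.27,-0.124,0.035,0.043,-0.27,-0.124,0.035,0.043,-0.27]'

```text
time: 9.48
tool_pos: [0.5421, -0.3395, 0.15]
tcp_rot: [-1.033, -2.964, -0.001]
wrist_force: [-0.5, -0.4, -0.6]
width: 0.501
grip_force: 0.0
```

```bash
python3 kn.py w6.png .110
```

```text
9.525 [ 0.5423 -0.3396  0.151 ] [-1.0328 -2.9657 -0.0006] -218.4007215170549 [-0.5984  0.2586  1.7633  0.      1.121  -1.499 ]
knob_grip 0.84 [280.8  10.3] [ 0.4395 -0.2591  0.11  ] tool [ 0.1305 -0.0008  0.0412]
```

View pics/w6.png

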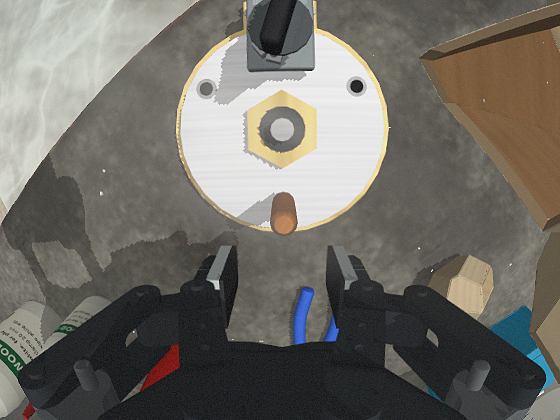

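The post top is at about (285,222), the nut at (283,129) and the free index holes at (206,89) and (357,86). I'll measure these.

```bash
python3 - <<'E'
from h import *
np.set_printoptions(precision=4,suppress=True)
w=shot("wrist"); s=monitor.read_state();Rm=R.from_rotvec(s["tcp_rot"]).as_matrix()
for n,uv,z in[("post",(285,224),.098),("nut",(283,129),.055),("hL",(206,89),.03),("hR",(357,86),.03)]:
    X=atz(w,uv,z);print(n,X,Rm.T@(X-s["tool_pos"]))
C=np.array([.4957,-.3032,0]);u=np.array([.786,-.618,0])
for z in(.042,.074,.098):print(proj(w,C+.058*u+[0,0,z]))
E
```

```text
post [ 0.5433 -0.3379  0.098 ] [0.001  0.0018 0.0544]
nut [ 0.4969 -0.3026  0.055 ] [0.0594 0.0007 0.0974]
hL [ 0.4318 -0.3308  0.03  ] [ 0.093  -0.0618  0.1223]
hR [ 0.5061 -0.2329  0.03  ] [0.0954 0.0611 0.1223]
[281.6478 200.563 ]
[281.6854 211.947 ]
[281.7209 222.6962]
```

Call:
step_arm --series '[0.0005,0.0015,0.03,0,0.0005,0.0015,0.06,0,0.0005,0.0015,0.085,0,0.0005,0.0015,0.085,0]'

```text
time: 10.18
tool_pos: [0.5417, -0.3373, 0.0647]
tcp_rot: [-1.031, -2.963, -0.002]
wrist_force: [-0.2, -0.5, 0.7]
width: 0.502
grip_force: 0.0
```

Call:
step_arm --series '[0,0,0,0,0,0,0,0,0,0,0,0,0,0,0,0,0,0,0,0]' --gripper 0 --newtons 30

```text
time: 10.8
tool_pos: [0.5447, -0.3395, 0.0684]
tcp_rot: [1.032, 2.964, -0.001]
wrist_force: [-1.4, 0.5, 7.1]
width: 0.199
grip_force: 29.8
```

Call:
step_arm --series '[0.0004,-0.0076,0,0.131,0.0017,-0.015,0,0.262,0.004,-0.0223,0,0.393,0.0072,-0.0292,0,0.524,0.0113,-0.0355,0,0.655,0.0162,-0.0413,0,0.785,0.0218,-0.0464,0,0.916,0.028,-0.0508,0,1.047]'

```text
time: 11.8
tool_pos: [0.4901, -0.3637, 0.0684]
tcp_rot: [2.377, 2.047, -0.004]
wrist_force: [-4.0, -4.0, 6.9]
width: 0.201
grip_force: 29.9
```

Call:
step_arm --series '[0,0,0,0,0,0,0,0]'

```text
time: 12.05
tool_pos: [0.4899, -0.3636, 0.0684]
tcp_rot: [2.374, 2.052, -0.004]
wrist_force: [-5.3, -4.4, 7.0]
width: 0.201
grip_force: 29.9
```

```bash
python3 kn.py w7.png .110
```

```text
12.1 [ 0.4899 -0.3637  0.0684] [ 2.3737  2.0525 -0.0041] 81.69890619566851 [-0.6775  0.2891  1.8937 -0.0039  0.9558 -0.5304]
post_grip 0.92 [281.5 260.5] [ 0.4902 -0.3608  0.074 ] tool [ 0.0029 -0.0001 -0.0056]
knob_grip 0.6 [94.9 48.7] [ 0.4405 -0.2603  0.11  ] tool [ 0.0949 -0.0638 -0.042 ]
```

View pics/w7.png

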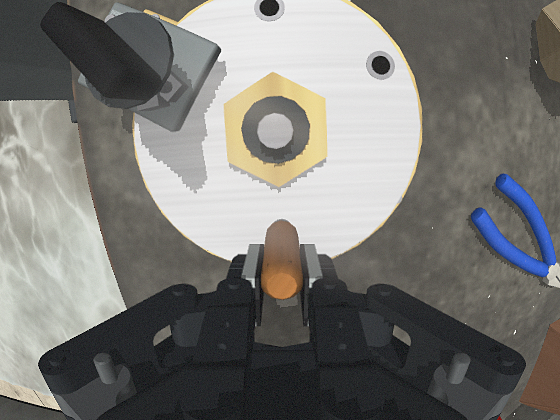

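The post at (283,285) is gripped. The nut is at (275,131) and index holes are at (269,8) and (381,65). I'll measure the plate angle from the holes against the knob axis.

```bash
cat > ang.py <<'E'
from h import *
np.set_printoptions(precision=4,suppress=True)
w=shot("wrist");K=np.array([.4402,-.2598])
g=cv2.cvtColor(w["image"],cv2.COLOR_RGB2GRAY)
def blob(u,v,r=14):
    a=g[max(0,v-r):v+r,u-r:u+r]; m=(a<70);ys,xs=np.nonzero(m);return xs.mean()+u-r,ys.mean()+max(0,v-r),m.sum()
A=[];import sys
for u,v in eval(sys.argv[1]):
    b=blob(u,v);X=atz(w,b[:2],.03)[:2];A.append(X);print(b,X)
d=np.linalg.norm(A[0]-A[1]);print("dist",d)
m=(A[0]+A[1])/2;t=(A[1]-A[0])/d;n=np.array([t[1],-t[0]])
for s in(1,-1):
    C=m+s*n*.07*np.cos(np.pi/6);v=A[0]-C;k=K-C
    print("C",C,"hole0",np.degrees(np.arctan2(v[1],v[0])),"knob",np.degrees(np.arctan2(k[1],k[0])),np.linalg.norm(k))
E
python3 ang.py "[(269,10),(381,65)]"
```

```text
(np.float64(268.8008130081301), np.float64(7.158536585365853), np.int64(246)) [ 0.5019 -0.2331]
(np.float64(380.42063492063494), np.float64(64.56746031746032), np.int64(252)) [ 0.5593 -0.2734]
dist 0.07019528437940352
C [ 0.4957 -0.3028] hole0 84.96700045533122 knob 142.2302087715954 0.07026807375199688
C [ 0.5655 -0.2036] hole0 -155.17133061218328 knob -155.8540609619144 0.13727551712717428
```

Call:
step_arm --series '[0,-0.0013,0,0.02,0,-0.0025,0,0.043,0,-0.0025,0,0.043]'

```text
time: 12.62
tool_pos: [0.4874, -0.3633, 0.0684]
tcp_rot: [2.417, 2.001, -0.004]
wrist_force: [-5.4, -4.2, 6.3]
width: 0.199
grip_force: 29.9
```

```bash
python3 ang.py "[(269,10),(381,65)]"
```

```text
(np.float64(268.168), np.float64(7.116), np.int64(250)) [ 0.5047 -0.2333]
(np.float64(379.876), np.float64(64.304), np.int64(250)) [ 0.5603 -0.276 ]
dist 0.07016275612847882
C [ 0.4956 -0.3027] hole0 82.5723086001612 knob 142.22628986258735 0.07008443181987266
C [ 0.5694 -0.2065] hole0 -157.54299425414357 knob -157.5873234918669 0.1397365197879432
```

Call:
step_arm --series '[0,0,0,0,0,0,0,0,0,0,0,0,0,0,0,0]' --gripper 0.5

```text
time: 13.18
tool_pos: [0.4877, -0.3605, 0.066]
tcp_rot: [-2.421, -2.002, -0.0]
wrist_force: [0.3, 0.3, 0.6]
width: 0.5
grip_force: 0.0
```

Call:
step_arm --series '[0,0,-0.03,0,0,0,-0.08,0,0,0,-0.125,0,0,0,-0.125,0,0,0,-0.125,0]'

```text
time: 13.8
tool_pos: [0.4874, -0.3605, 0.1908]
tcp_rot: [-2.421, -2.002, 0.0]
wrist_force: [-0.5, -0.4, -0.7]
width: 0.497
grip_force: 0.0
```

```bash
python3 - <<'E'
from h import *
np.set_printoptions(precision=4,suppress=True)
w=shot("wrist","w8.png");s=monitor.read_state();print(s["tool_pos"],s["tcp_rot"])
C=np.array([.4957,-.3028])
for y in(82.57,22.57):
    print(proj(w,np.r_[C+.07*np.array([np.cos(np.radians(y)),np.sin(np.radians(y))]),.03]))
E
```

```text
[ 0.4868 -0.36    0.1897] [-2.419  -2.0004  0.0008]
[274.2363  53.5593]
[341.8556  87.6812]
```

```bash
sed -i 's/r=14/r=11/' ang.py; python3 ang.py "[(274,54),(342,88)]"
```

```text
(np.float64(275.0), np.float64(53.75531914893617), np.int64(94)) [ 0.5046 -0.2333]
(np.float64(342.9263157894737), np.float64(88.07368421052632), np.int64(95)) [ 0.5602 -0.2759]
dist 0.0700969787591637
C [ 0.4956 -0.3027] hole0 82.599675313914 knob 142.22803128176432 0.07003552995564824
C [ 0.5693 -0.2064] hole0 -157.46904440937166 knob -157.53144536111924 0.13966031493083197
```

Call:
step_arm --series '[0.018,-0.013,0,-0.16,0.036,-0.026,0,-0.33,0.054,-0.039,0,-0.5,0.072,-0.052,0,-0.67,0.09,-0.0645,0,-0.82,0.09,-0.0645,0,-0.82,0.09,-0.0645,0,-0.82]'

```text
time: 14.78
tool_pos: [0.4411, -0.2605, 0.1904]
tcp_rot: [-1.425, -2.799, 0.0]
wrist_force: [0.1, 0.1, -0.7]
width: 0.503
grip_force: 0.0
```

```bash
python3 kn.py w9.png .110
```

```text
14.825 [ 0.4413 -0.2607  0.1907] [-1.4248 -2.7991  0.0003] -233.95389951486945 [-0.582  -0.0141  1.9918 -0.0003  1.1645 -1.2111]
post_grip 0.63 [261.4 311.2] [ 0.4887 -0.359   0.074 ] tool [-0.1074 -0.0194  0.1166]
knob_grip 0.6 [280.9 213. ] [ 0.4403 -0.2608  0.11  ] tool [ 0.0005 -0.0008  0.0807]
```

View pics/w9.png

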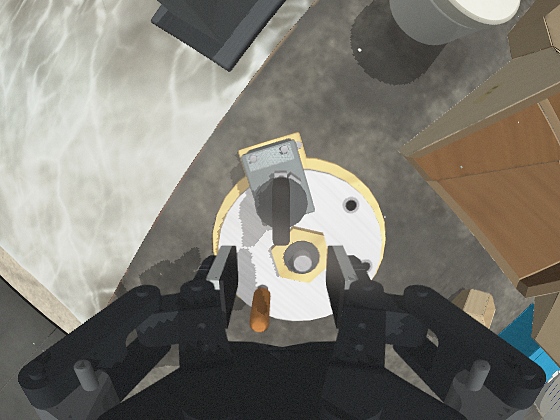

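The knob at (281,208) is centred between the fingers. The post is now at (261,310) and the hole is at (350,205). I'll descend and grip.

Call:
step_arm --series '[0.0005,0.0005,0.03,0,0.0005,0.0005,0.06,0,0.0005,0.0005,0.085,0,0.0005,0.0005,0.0955,0,0.0005,0.0005,0.0955,0]'

```text
time: 15.55
tool_pos: [0.441, -0.2596, 0.0952]
tcp_rot: [-1.423, -2.799, -0.0]
wrist_force: [-0.6, -0.2, 0.2]
width: 0.502
grip_force: 0.0
```

Call:
step_arm --series '[0,0,0,0,0,0,0,0,0,0,0,0,0,0,0,0,0,0,0,0]' --gripper 0 --newtons 50

```text
time: 16.18
tool_pos: [0.4415, -0.2609, 0.0972]
tcp_rot: [1.421, 2.8, -0.003]
wrist_force: [-5.5, -4.8, 3.8]
width: 0.13
grip_force: 50.5
```

Call:
step_arm --series '[0,0,-0.004,0,0,0,-0.008,0,0,0,-0.0105,0,0,0,-0.0105,0]'

```text
time: 16.68
tool_pos: [0.4412, -0.2607, 0.1056]
tcp_rot: [1.421, 2.8, -0.003]
wrist_force: [0.9, -6.9, -9.5]
width: 0.129
grip_force: 48.7
```

Call:
step_arm --series '[0,0,0,0.16,0,0,0,0.33,0,0,0,0.5,0,0,0,0.67,0,0,0,0.84,0,0,0,1.01,0,0,0,1.18,0,0,0,1.31]'

```text
time: 17.68
tool_pos: [0.4394, -0.2608, 0.1048]
tcp_rot: [2.836, 1.349, -0.006]
wrist_force: [-3.2, -7.2, -9.4]
width: 0.129
grip_force: 48.8
```

Call:
step_arm --series '[0,0,0,0,0,0,0,0]'

```text
time: 17.92
tool_pos: [0.4394, -0.2608, 0.1048]
tcp_rot: [2.833, 1.356, -0.006]
wrist_force: [-2.9, -8.0, -9.0]
width: 0.132
grip_force: 48.8
```

Call:
step_arm --series '[0,0,0.004,0,0,0,0.008,0,0,0,0.011,0,0,0,0.011,0]'

```text
time: 18.42
tool_pos: [0.4395, -0.2608, 0.094]
tcp_rot: [2.833, 1.356, -0.006]
wrist_force: [-3.9, -7.5, -6.7]
width: 0.126
grip_force: 49.1
```

Call:
step_arm --series '[0,0,0.003,0,0,0,0.006,0,0,0,0.0095,0,0,0,0.0095,0]'

```text
time: 18.92
tool_pos: [0.4397, -0.2609, 0.0859]
tcp_rot: [2.833, 1.356, -0.006]
wrist_force: [-5.6, -6.1, 0.2]
width: 0.124
grip_force: 50.2
```

Call:
step_arm --series '[0,0,0.001,0,0,0,0.001,0,0,0,0.001,0,0,0,0.001,0]' --gripper 0.5

```text
time: 19.42
tool_pos: [0.4416, -0.2595, 0.085]
tcp_rot: [2.834, 1.355, 0.001]
wrist_force: [0.2, 0.5, -0.0]
width: 0.501
grip_force: 0.0
```

Call:
step_arm --series '[0,0,-0.03,0,0,0,-0.07,0,0,0,-0.1,0,0,0,-0.1,0,0,0,-0.1,0]'

```text
time: 20.05
tool_pos: [0.4409, -0.2592, 0.184]
tcp_rot: [-2.833, -1.355, 0.001]
wrist_force: [-0.6, 0.5, -0.1]
width: 0.504
grip_force: 0.0
```

```bash
python3 kn.py w10.png .098
```

```text
20.1 [ 0.4405 -0.259   0.1833] [-2.8325 -1.354   0.002 ] -308.90020883635344 [-0.5803 -0.0097  2.0017  0.      1.152   0.0987]
post_grip 0.95 [398.5 254.3] [ 0.4918 -0.3612  0.074 ] tool [-0.0473  0.1045  0.109 ]
knob_grip 0.63 [282.4 213.4] [ 0.4402 -0.2611  0.098 ] tool [-0.0018  0.0014  0.0853]
```

View pics/w10.png

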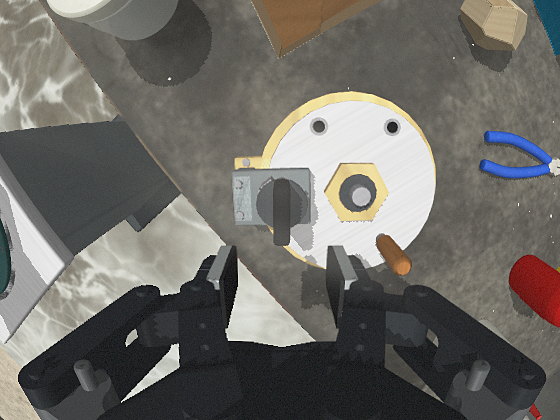

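The post is at (395,255), the holes are at (319,127) and (392,127), and the knob bar is back in its home direction at (282,210). One last check of the plate angle.

```bash
python3 ang.py "[(319,127),(392,127)]"; python3 - <<'E'
from h import *
# knob height: width of bar top as seen, vs first view
for f in("w2.png","w10.png"):
    g=cv2.imread("pics/"+f,0); print([ (lambda x:(x.min()+250,x.max()+250,len(x)))(np.nonzero(g[r,250:315]<62)[0]) for r in(225,232,238)], [r for r in range(225,260) if g[r,283]<70][-1])
w=shot("wrist")
for h in(.098,.106,.11):print(h,[proj(w,np.array([.4402,-.2598,h+.012])+np.r_[-s*np.array([.616,.788])*.022,0]) for s in(1,)])
E
```

```text
(np.float64(320.77777777777777), np.float64(123.0), np.int64(18)) [ 0.5071 -0.232 ]
(np.float64(393.4823529411765), np.float64(126.6470588235294), np.int64(85)) [ 0.5605 -0.276 ]
dist 0.06921803086208958
C [ 0.4952 -0.3008] hole0 80.19115784478687 knob 143.32001466508794 0.06856140831605682
C [ 0.5724 -0.2072] hole0 -159.25299421292308 knob -158.31243134167113 0.14222365388074368Traceback (most recent call last):
  File "<stdin>", line 4, in <module>
  File "<stdin>", line 4, in <lambda>
    return umr_minimum(a, axis, None, out, keepdims, initial, where)
ValueError: zero-size array to reduction operation minimum which has no identity
```

```bash
python3 - <<'E'
from h import *
w=shot("wrist");g=cv2.cvtColor(w["image"],cv2.COLOR_RGB2GRAY).astype(int)
print(g[236,262:305:2]); print(g[234:256:2,282])
for h in(.098,.106,.11):
    k=np.array([.4402,-.2598,h+.012]);a=np.r_[.616,.788,0];b=np.r_[.788,-.616,0]
    print(h,proj(w,k-.022*a-.006*b).round(1),proj(w,k-.022*a+.006*b).round(1))
E
```

```text
[125 128 131 127 130 126  88  76  84  80  82  87  82  82  48 238 170 173
 175 174 175 173]
[ 83  82  82  80  84  83 123 118 115 113 110]
0.098 [274.2 246.5] [291.  246.3]
0.106 [274.  250.9] [291.3 250.7]
0.11 [273.8 253.2] [291.4 253. ]
```

The bar end is at row ~245, which matches the home height (246.5 expected, against 251 with the pin on the plate and 253 in the upper notch). Handing in.

```bash
python3 -c "
from workcell import job
print(job.finish_job())"
```

```text
the job is handed in; nothing more can be done
None
```

I turned the plate one station clockwise (to about −60°, towards the small white bottle), and the knob's pin is fully home and locking it; the job is handed in at about 20 s, with nothing else touched.

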